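# Lock the blue microsurgery instrument cassette

### The job

The blue-ended instrument cassette is packed: lock its lid. Press the blue wing knob down against its spring, turn it a quarter turn clockwise (seen from above) until its cam catches, and let go of it. The yellow cassette is still in use, so leave its knob alone.

Things in the scene. Friction and masses are not known exactly. Their poses are not given: they have to be found in the camera images.
- blue_head (a point): top centre of the blue wing knob in mid-lid of the blue-ended cassette, 83 mm above the bench when up; sinks and turns with the knob. x along the wing, y across, z up. Wing 40 long, 10 thick, 22 mm tall, on a flange 43 mm wide, 5 thick (upper face 22 mm below this point), then 14 mm of air to the lid. Cassette: fixed metal box 180 x 100 x 42 mm high. Wing along its long side = open, across = locked.
- blue_press (a joint): how far the blue knob is pressed straight down, m: 0 up, 0.012 at the hard bottom stop. A spring pushes it up: 4 N at the top, 8.8 N at the bottom. Its cross pin leaves the slot, so that the knob can turn, only from 0.007 down. Once caught it stays about 0.0045 down (the cam rises 2.5 mm into its catch).
- blue_turn (a joint): turn of the blue knob, rad, growing clockwise seen from above: 0 open (about 0.06 of play either way in the slot), 1.57 locked, hard stop at 1.68. Turning takes under 0.1 N m. Let rise at 1.37 or more, the cam springs up into its catch; let go earlier, the knob stays about 0.007 down, not caught. Two white marks on the lid show where the locked wing points.
- yellow_head (a point): top centre of the yellow wing knob of the second cassette, the same in size and build as the blue one but with yellow ends and knob, also open, raised and springy, and fixed to the bench. It is to stay as it is.
Things that resemble listed ones, but are neither listed nor needed, are in the scene too. What is shaped like the part that bears blue_head but orange or turquoise is not meant.

How it is judged:
By the outcome, as a careful person would: the job done as asked, in the order asked, and still so for the second after the job is handed in, with the robot touching nothing.
It also fails if it takes over 35 s, if anything falls off the work surface, if the arm or the gripper's body presses on something with over 40 N, if the wrist force passes 120 N, or if a joint passes its speed limit or range.

### The arm

A 7-joint arm with a two-finger parallel gripper is mounted at the origin on the work surface. World frame = base frame: x ahead of the robot, y to its left, z up, the work surface at z = 0. Lengths are in m, angles in rad, forces in N, time in s.
With the tool pointing down it reaches from about 0.425 to 0.925 m from the base axis. Payload 6.8 kg.
Tool frame: the origin (TCP) lies midway between the tips of the shut fingers; the grasp point (between the pads) lies 19 mm behind it; z points along the fingers, x is the direction in which the jaws open and shut, and the axes are right-handed (so a half turn about z gives the same grasp; the last joint's range is limited). The gripper opens to 85 mm and grips with 20 to 120 N. Pads are 22 mm wide; open, the fingers measure 114 mm over their backs; the gripper's body (76 mm by 85 mm) begins 54 mm behind the grasp point. The pads swing forward as they close: fully open they stand 13 mm farther back than shut.
Start: joints at [-1.23, 0.477, 0.022, 1.555, -0.011, 1.109, -0.083], TCP at [0.293, 0.608, 0.231] pointing down, gripper open.
Joint ranges: [-2.96, 2.96], [-0.34, 2.1], [-1.41, 1.46], [0.24, 2.44], [-1.37, 4.51], [0.17, 1.92], [-2.96, 2.96]. Speed limits (rad/s): [2.39, 2.39, 3.14, 3.14, 3.14, 3.14, 3.14].

### API

Orientations are given as a unit quaternion [w, x, y, z].
In Python, from station import * gives the robot as it stands.
- The arm moves only by the shell command python3 -m handwheel 'ROWS' [FORCE]. ROWS is JSON, a list of rows, each an object of numbers: "grip": the finger opening in cm, from 0 to 8.54; "tx", "ty", "tz": the shift along the tool's x, y, z in cm; "yaw": the turn about the tool's z in degrees. In form: [{"grip": .., "tx": .., "ty": .., "tz": .., "yaw": ..}, ...]. A call has 1 to 5 rows; each row shifts and turns the commanded pose from where the row before left it, along the tool's axes as they then stand; what a row does not reach is not made up. A row lasts 1/10 s, in which the tool goes at most 50 mm and 8.59 degrees, less where a joint would pass 70% of its speed; a pose out of reach is approached as far as the arm can. A call is refused whole if a number of a shift passes 5 or a number of a turn 8.59, either way. A call with a gripper value outside its range is refused whole. The fingers move at their own pace and stop on an object; FORCE is the grip in N (left out, the last holds). Time passes only in rows, so rows that do not move let the fingers close. It gives the time, the measured TCP pose, the force and the opening at its end, in the units of the state.
- get_obs(): the state, without advancing time (a new reading comes with each control period).
- read_camera(name): name is "scene" or "top"; returns a dict with "image" (400x640x3 uint8, blue, green, red), "intrinsics" (3x3 intrinsics, pixels), "D" ([k1, k2, p1, p2, k3] as OpenCV has them; the pictures are not rectified), "position" and "attitude" of the camera in the world. Camera axes: x right, y down, z forward; pixel columns grow to the right and rows downward; lengths in m; the calibration is good to about 2 mm. A picture is of the moment at which its call begins. There is no depth.
- hand_in(): hands the job in, once; it reports no verdict.
The state is a dict: "t": time; "q": joint angles; "joint_vel": joint speeds; "joint_torque": joint torques, N m; "eef_pos": TCP position; "tool_rot": TCP orientation; "contact_force": force on the tool from outside, world axes, zero at the start; "torque": the same for the moment, N m; "gripper_width": opening from 0.0 (shut) to 1.0 (fully open).
Only numpy, scipy, OpenCV 4.12 (cv2) and the standard library are available. Lean on these libraries where they do the work, as an engineer would, in place of code of your own. Each camera call takes 0.05 s, during which the arm holds its last target. There are 200 camera calls.

## Working session

There is one attempt and no reset: what is moved stays moved. The work goes in short steps, Python scripts to look and compute and a shell command to move; the robot and the scene stay as the last step left them, time stands still between calls to the robot, and variables do not carry over. Pictures are saved under pics/ and viewed, about 8 in all and at most 12, crops included, and the job is handed in when it is done.

```bash
mkdir -p pics; cat > h.py <<'E'
from station import *
import numpy as np, cv2
from scipy.spatial.transform import Rotation as R
def cam(n):
    c=read_camera(n); return c
def rot(c):
    a=np.array(c["attitude"],float)
    return a if a.shape==(3,3) else R.from_quat(a,scalar_first=True).as_matrix()
def ray(c,uv,z):
    p=cv2.undistortPoints(np.array([[uv]],float),np.array(c["intrinsics"],float),np.array(c["D"],float))[0,0]
    d=rot(c)@np.array([p[0],p[1],1]); o=np.array(c["position"]); return o+d*(z-o[2])/d[2]
def proj(c,P):
    M=rot(c).T; t=-M@np.array(c["position"])
    return cv2.projectPoints(np.array(P,float).reshape(-1,3),cv2.Rodrigues(M)[0],t,np.array(c["intrinsics"],float),np.array(c["D"],float))[0][:,0]
E
python3 - <<'E'
from h import *
for n in("scene","top"):
    c=cam(n); cv2.imwrite(f"pics/{n}0.png",c["image"]); print(n,c["position"],c["attitude"],c["intrinsics"],c["D"])
o=get_obs();print(o)
E
```

```text
scene [ 1.15209062 -0.32439506  1.11729896] [-0.27609739  0.86684495  0.39329821 -0.13291568] [[416.64296494   0.         320.44058736]
 [  0.         416.64296494 202.29855192]
 [  0.           0.           1.        ]] [0.03027684 0.         0.         0.         0.        ]
top [0.4098053  0.16199572 1.46899545] [ 0.03559578 -0.6999535   0.7119687  -0.04357297] [[512.42026634   0.         318.19423556]
 [  0.         512.42026634 200.6480572 ]
 [  0.           0.           1.        ]] [-0.13084412  0.          0.          0.          0.        ]
{'t': 0.1, 'q': array([-1.23010234,  0.47770709,  0.022355  ,  1.55633932, -0.01147294,
        1.10928774, -0.08311539]), 'joint_vel': array([-1.48708743e-03, -1.75124299e-03,  2.17894406e-05, -1.17097129e-03,
        1.98279633e-03, -2.40455936e-03,  6.34729858e-04]), 'joint_torque': array([ 3.62933788e-03, -5.97757208e+01,  1.61337074e+00, -2.81954491e+01,
        1.28210010e-02,  5.01512404e-03, -2.71977922e-05]), 'eef_pos': array([0.29266495, 0.60767351, 0.23043572]), 'tool_rot': array([ 4.89345333e-04,  8.46721040e-01,  5.32036493e-01, -6.41179503e-04]), 'contact_force': array([0.27933397, 0.20783483, 0.06124743]), 'torque': array([-0.03316052,  0.00310949,  0.04189192]), 'gripper_width': 0.9972452324268025}
```

View pics/top0.png

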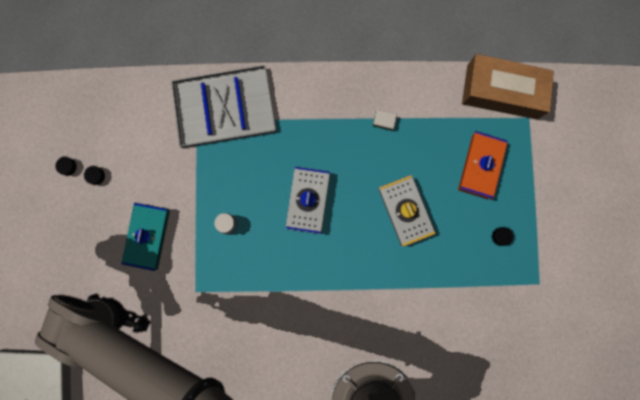

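View pics/scene0.png

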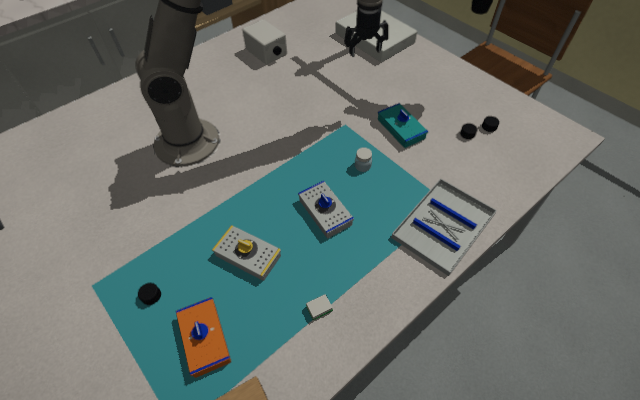

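Candidates in the top view are the metal box with blue ends at (309,200), the orange box at (486,163) and the turquoise box at (143,236), all with blue knobs. The metal one fits, because orange and turquoise are ruled out. I'll confirm it in one crop.

```bash
python3 - <<'E'
from h import *
t=cam("top");s=cam("scene")
a=cv2.resize(t["image"][160:240,270:350],(400,400),interpolation=cv2.INTER_CUBIC)
b=cv2.resize(s["image"][170:250,285:365],(400,400),interpolation=cv2.INTER_CUBIC)
cv2.imwrite("pics/crop1.png",np.hstack([a,b]))
for n,c,(x0,y0,x1,y1) in(("top",t,(285,180,335,225)),("scene",s,(300,185,350,225))):
    im=c["image"][y0:y1,x0:x1]; h=cv2.cvtColor(im,cv2.COLOR_BGR2HSV)
    m=((h[...,0]>105)&(h[...,0]<130)&(h[...,1]>150)&(h[...,2]>60)).astype(np.uint8)
    k,l,st,ce=cv2.connectedComponentsWithStats(m)
    for i in range(1,k):
        if st[i,4]>10:
            u=ce[i]+[x0,y0]; print(n,u,st[i],ray(c,u,.075))
E
```

```text
top [306.3697479  199.09243697] [ 15  11  16  16 119] [0.57130273 0.17716043 0.075     ]
scene [305.70588235 189.17647059] [ 0  1 12  7 17] [0.50841802 0.15428208 0.075     ]
scene [324.93023256 202.31395349] [19 10 13 13 86] [0.58687911 0.16602438 0.075     ]
scene [344.46153846 221.38461538] [39 34 11  6 13] [0.67795269 0.16343911 0.075     ]
```

View pics/crop1.png

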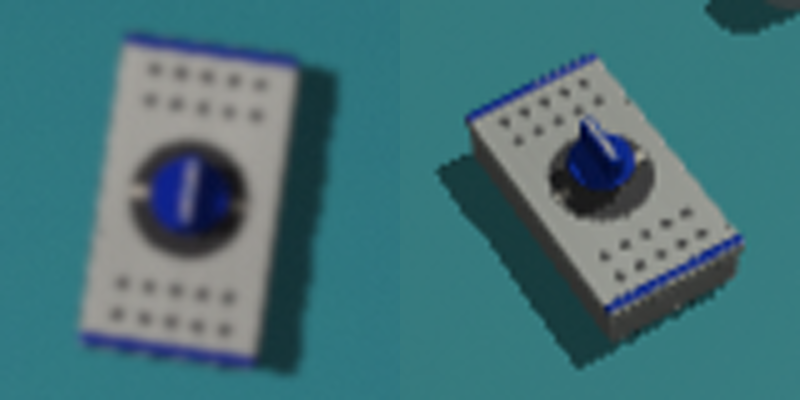

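The crop shows a metal box with blue ends, an open blue wing along its long side, and white marks across it. This is the one meant. Next I compute the pose from the lid corners and the wing crest.

```bash
python3 - <<'E'
from h import *
t=cam("top");s=cam("scene")
T=np.array([[125,38],[298,62],[258,360],[80,340]])/5+[270,160]-.4
S=np.array([[195,57],[342,238],[207,308],[68,118]])/5+[285,170]-.4
for n,c,P,W in(("top",t,T,np.array([[192,158],[186,220]])/5+[270,160]-.4),("scene",s,S,np.array([[187,122],[217,160]])/5+[285,170]-.4)):
    Q=np.array([ray(c,p,.042) for p in P]); w=np.array([ray(c,p,.083) for p in W])
    print(n,Q.round(4).tolist(),"ctr",Q.mean(0).round(4),"sides",[round(np.linalg.norm(Q[i]-Q[i-1]),3) for i in range(4)])
    e=[Q[i]-Q[i-1] for i in range(4)]; print([round(np.degrees(np.arctan2(v[1],v[0])),1) for v in e])
    d=w[0]-w[1]; print("wing",w.round(4).tolist(),w.mean(0).round(4),np.linalg.norm(d).round(3),np.degrees(np.arctan2(d[1],d[0])).round(1))
o=get_obs();M=R.from_quat(o["tool_rot"],scalar_first=True).as_matrix();print(M.round(3),o["t"],R.from_quat(o["tool_rot"],scalar_first=True))
E
```

```text
top [[0.6663, 0.2094, 0.042], [0.651, 0.112, 0.042], [0.4833, 0.1376, 0.042], [0.4961, 0.2366, 0.042]] ctr [0.5742 0.1739 0.042 ] sides [np.float64(0.172), np.float64(0.099), np.float64(0.17), np.float64(0.1)]
[np.float64(-9.1), np.float64(-98.9), np.float64(171.3), np.float64(82.6)]
wing [[0.592, 0.1723, 0.083], [0.558, 0.1761, 0.083]] [0.575  0.1742 0.083 ] 0.034 -6.4
scene [[0.5011, 0.2354, 0.042], [0.6691, 0.2092, 0.042], [0.652, 0.113, 0.042], [0.4845, 0.1408, 0.042]] ctr [0.5767 0.1746 0.042 ] sides [np.float64(0.096), np.float64(0.17), np.float64(0.098), np.float64(0.17)]
[np.float64(80.1), np.float64(-8.9), np.float64(-100.1), np.float64(170.6)]
wing [[0.5614, 0.1764, 0.083], [0.5954, 0.1711, 0.083]] [0.5784 0.1737 0.083 ] 0.034 171.1
[[ 0.434  0.901 -0.   ]
 [ 0.901 -0.434 -0.001]
 [-0.001  0.    -1.   ]] 0.3 Rotation.from_matrix(array([[ 4.33902134e-01,  9.00959977e-01, -2.43153639e-04],
                            [ 9.00959812e-01, -4.33902201e-01, -5.44823189e-04],
                            [-5.96368787e-04,  1.73282866e-05, -9.99999822e-01]]))
```

```bash
python3 -m handwheel '[{"tx":-1.2,"ty":2},{"tx":-1.8,"ty":3},{"tx":-1.8,"ty":3},{"tx":-1.8,"ty":3},{"tx":-1.8,"ty":3}]' 50; python3 -m handwheel '[{"tx":-1.8,"ty":3},{"tx":-1.8,"ty":3},{"tx":-1.8,"ty":3},{"tx":-1.8,"ty":3},{"tx":-1.8,"ty":3}]'
cat > d.py <<'E'
import sys
from h import *
tgt=np.array(eval(sys.argv[1])); ang=float(sys.argv[2])
o=get_obs();M=R.from_quat(o["tool_rot"],scalar_first=True).as_matrix()
a=np.degrees(np.arctan2(M[1,0],M[0,0]))
print("t",o["t"],"pos",o["eef_pos"].round(4),"xang",a.round(1),"tool z",M[:,2].round(3),"q",np.round(o["q"],2),"F",np.round(o["contact_force"],1),"T",np.round(o["torque"],2),"w",round(o["gripper_width"],3))
print("shift cm",((tgt-o["eef_pos"])@M*100).round(2),"yaw deg",-((ang-a+180)%360-180))
E
python3 d.py "[.576,.174,.064]" 81
```

```text
t 0.3 pos [0.2928 0.608  0.231 ] xang 64.3 tool z [-0.    -0.001 -1.   ] q [-1.23  0.48  0.02  1.56 -0.01  1.11 -0.08] F [-1.3 -0.9  0.2] T [ 0.02  0.03 -0.02] w 1.002
shift cm [-26.8   44.35  16.71] yaw deg -16.715460395312704invalid input
invalid input
```

```bash
python3 -m handwheel '[{"grip":8.5,"tx":-1.2,"ty":2,"tz":0,"yaw":0},{"grip":8.5,"tx":-1.8,"ty":3,"tz":0,"yaw":0},{"grip":8.5,"tx":-1.8,"ty":3,"tz":0,"yaw":0},{"grip":8.5,"tx":-1.8,"ty":3,"tz":0,"yaw":0},{"grip":8.5,"tx":-1.8,"ty":3,"tz":0,"yaw":0}]' 50
python3 d.py "[.576,.174,.064]" 81
```

```text
t: 0.8
eef_pos: [0.3832, 0.4705, 0.2314]
tool_rot: [-0.0, 0.847, 0.532, 0.0]
contact_force: [0.7, -0.3, 0.6]
gripper_width: 0.992
t 0.8 pos [0.3832 0.4705 0.2314] xang 64.3 tool z [ 0.  0. -1.] q [-1.03  0.36  0.06  1.73 -0.02  1.05  0.15] F [ 0.7 -0.3  0.6] T [ 0.03 -0.03 -0.02] w 0.992
shift cm [-18.36  30.23  16.73] yaw deg -16.706267704146
```

```bash
python3 -m handwheel '[{"grip":8.5,"tx":-1.8,"ty":3,"tz":0,"yaw":0},{"grip":8.5,"tx":-1.8,"ty":3,"tz":0,"yaw":0},{"grip":8.5,"tx":-1.8,"ty":3,"tz":0,"yaw":0},{"grip":8.5,"tx":-1.8,"ty":3,"tz":0,"yaw":0},{"grip":8.5,"tx":-1.8,"ty":3,"tz":0,"yaw":0}]'
python3 -m handwheel '[{"grip":8.5,"tx":-1.8,"ty":3,"tz":0,"yaw":0},{"grip":8.5,"tx":-1.8,"ty":3,"tz":0,"yaw":0},{"grip":8.5,"tx":-1.8,"ty":3,"tz":0,"yaw":0},{"grip":6,"tx":-1.8,"ty":3,"tz":0,"yaw":-8.4},{"grip":6,"tx":0,"ty":0,"tz":0,"yaw":-8.4}]'
python3 d.py "[.576,.174,.064]" 81
```

```text
t: 1.3
eef_pos: [0.4793, 0.3243, 0.2314]
tool_rot: [-0.0, 0.847, 0.532, 0.0]
contact_force: [1.3, -0.1, -0.0]
gripper_width: 0.994
t: 1.8
eef_pos: [0.5584, 0.2024, 0.2315]
tool_rot: [0.002, 0.761, 0.649, -0.0]
contact_force: [-0.2, -0.6, -0.1]
gripper_width: 0.703
t 1.8 pos [0.5584 0.2024 0.2315] xang 80.9 tool z [ 0.002 -0.003 -1.   ] q [-0.55  0.34  0.13  1.76 -0.05  1.04  1.  ] F [-0.2 -0.6 -0.1] T [ 0.01  0.03 -0.02] w 0.703
shift cm [-2.49  2.14 16.76] yaw deg -0.055268056829078205
```

```bash
python3 -m handwheel '[{"grip":6,"tx":-1.2,"ty":1,"tz":1.5,"yaw":0},{"grip":6,"tx":-1.3,"ty":1.1,"tz":3,"yaw":0},{"grip":6,"tx":0,"ty":0,"tz":3,"yaw":0},{"grip":6,"tx":0,"ty":0,"tz":2.5,"yaw":0},{"grip":6,"tx":0,"ty":0,"tz":0,"yaw":0}]'
python3 d.py "[.576,.174,.064]" 81; python3 - <<'E'
from h import *
t=cam("top");s=cam("scene")
a=cv2.resize(t["image"][160:240,270:350],(400,400),interpolation=cv2.INTER_CUBIC)
b=cv2.resize(s["image"][160:240,285:365],(400,400),interpolation=cv2.INTER_CUBIC)
o=get_obs();print(proj(s,[o["eef_pos"],[.576,.174,.083]]))
cv2.imwrite("pics/c2.png",np.hstack([a,b]))
E
```

```text
t: 2.3
eef_pos: [0.5699, 0.1797, 0.1279]
tool_rot: [-0.001, 0.76, 0.65, -0.003]
contact_force: [-0.3, 0.3, 0.7]
gripper_width: 0.699
t 2.3 pos [0.5699 0.1797 0.1279] xang 81.1 tool z [-0.006 -0.003 -1.   ] q [-0.5   0.47  0.12  1.84 -0.07  0.84  1.07] F [-0.3  0.3  0.7] T [-0.01 -0.01 -0.01] w 0.699
shift cm [-0.45  0.73  6.39] yaw deg 0.08120729260247117
[[325.36440557 185.72552149]
 [324.53249984 197.26069775]]
```

View pics/c2.png

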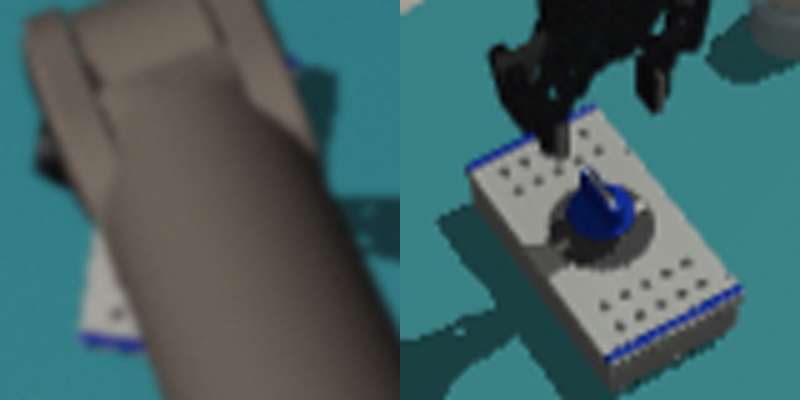

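```bash
python3 -m handwheel '[{"grip":6,"tx":-0.45,"ty":0.8,"tz":1,"yaw":0},{"grip":6,"tx":0,"ty":0,"tz":2,"yaw":0},{"grip":5,"tx":0,"ty":0,"tz":2,"yaw":0},{"grip":5,"tx":0,"ty":0,"tz":0.8,"yaw":0},{"grip":5,"tx":0,"ty":0,"tz":0,"yaw":0}]' 25
python3 d.py "[.577,.174,.064]" 81
```

```text
t: 2.9
eef_pos: [0.5796, 0.1747, 0.0729]
tool_rot: [-0.0, 0.76, 0.65, -0.0]
contact_force: [-0.5, -0.4, -0.3]
gripper_width: 0.583
t 2.9 pos [0.5796 0.1747 0.0729] xang 81.1 tool z [-0.001 -0.    -1.   ] q [-0.48  0.55  0.11  1.86 -0.08  0.74  1.09] F [-0.5 -0.4 -0.3] T [0.05 0.02 0.01] w 0.583
shift cm [-0.11 -0.25  0.89] yaw deg 0.07539909067685358
```

```bash
python3 -m handwheel '[{"grip":5,"tx":-0.1,"ty":-0.25,"tz":0.8,"yaw":0},{"grip":4,"tx":0,"ty":0,"tz":0,"yaw":0},{"grip":3,"tx":0,"ty":0,"tz":0,"yaw":0}]' 25
python3 d.py "[.577,.174,.064]" 81
```

```text
t: 3.2
eef_pos: [0.5772, 0.1745, 0.0658]
tool_rot: [0.0, 0.76, 0.65, 0.0]
contact_force: [-0.6, -0.5, -0.7]
gripper_width: 0.353
t 3.2 pos [0.5772 0.1745 0.0658] xang 81.1 tool z [ 0.001  0.    -1.   ] q [-0.48  0.56  0.11  1.87 -0.09  0.72  1.09] F [-0.6 -0.5 -0.7] T [ 0.01 -0.01 -0.04] w 0.353
shift cm [-0.05 -0.01  0.18] yaw deg 0.08871250941592734
```

```bash
python3 -m handwheel '[{"grip":2,"tx":0,"ty":0,"tz":0,"yaw":0},{"grip":0.5,"tx":0,"ty":0,"tz":0,"yaw":0},{"grip":0.5,"tx":0,"ty":0,"tz":0,"yaw":0},{"grip":0.5,"tx":0,"ty":0,"tz":0,"yaw":0},{"grip":0.5,"tx":0,"ty":0,"tz":0,"yaw":0}]' 25
python3 d.py "[.577,.174,.064]" 81; python3 - <<'E'
from h import *
s=cam("scene")
cv2.imwrite("pics/c3.png",cv2.resize(s["image"][160:240,285:365],(560,560),interpolation=cv2.INTER_CUBIC))
E
```

```text
t: 3.7
eef_pos: [0.5773, 0.1743, 0.0656]
tool_rot: [0.0, 0.76, 0.65, 0.0]
contact_force: [0.3, -1.3, 3.5]
gripper_width: 0.113
t 3.7 pos [0.5773 0.1743 0.0656] xang 81.1 tool z [ 0.001  0.    -1.   ] q [-0.48  0.56  0.11  1.87 -0.09  0.72  1.09] F [ 0.3 -1.3  3.5] T [-0.28  0.06  0.06] w 0.113
shift cm [-0.04 -0.02  0.16] yaw deg 0.08143642448897026
```

View pics/c3.png

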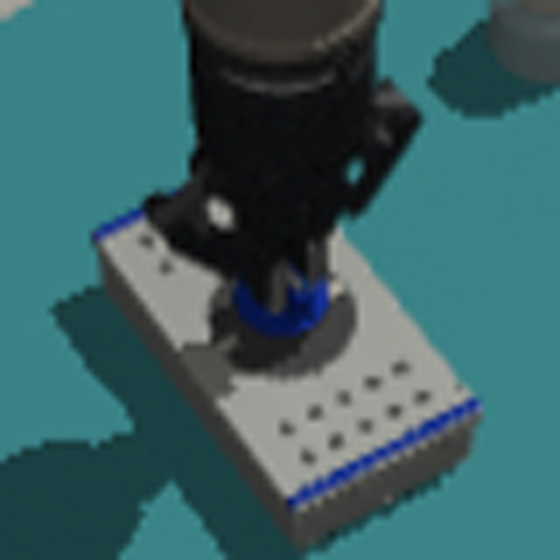

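The picture shows the fingers holding the wing with the knob up at about (285,300) in the crop. The opening is 9.6 mm and the side forces are small. I'll grip harder and press 10 mm.

```bash
python3 -m handwheel '[{"grip":0.5,"tx":0,"ty":0,"tz":0,"yaw":0},{"grip":0.5,"tx":0,"ty":0,"tz":0.3,"yaw":0},{"grip":0.5,"tx":0,"ty":0,"tz":0.4,"yaw":0},{"grip":0.5,"tx":0,"ty":0,"tz":0.3,"yaw":0},{"grip":0.5,"tx":0,"ty":0,"tz":0,"yaw":0}]' 60
python3 d.py "[.577,.174,.0555]" -9
```

```text
t: 4.25
eef_pos: [0.5774, 0.1744, 0.0552]
tool_rot: [0.0, 0.76, 0.65, 0.0]
contact_force: [-1.4, -1.6, 7.3]
gripper_width: 0.099
t 4.25 pos [0.5774 0.1744 0.0552] xang 81.1 tool z [ 0.001  0.    -1.   ] q [-0.47  0.58  0.1   1.87 -0.09  0.7   1.09] F [-1.4 -1.6  7.3] T [-0.34  0.19 -0.01] w 0.099
shift cm [-0.04 -0.03 -0.03] yaw deg 90.0783954004206
```

```bash
python3 -m handwheel '[{"grip":0.5,"tx":0,"ty":0,"tz":0,"yaw":3},{"grip":0.5,"tx":0,"ty":0,"tz":0,"yaw":4},{"grip":0.5,"tx":0,"ty":0,"tz":0,"yaw":4},{"grip":0.5,"tx":0,"ty":0,"tz":0,"yaw":4},{"grip":0.5,"tx":0,"ty":0,"tz":0,"yaw":0}]'
python3 d.py "[.577,.174,.0555]" -9
```

```text
t: 4.75
eef_pos: [0.5773, 0.174, 0.0555]
tool_rot: [0.0, 0.839, 0.544, 0.0]
contact_force: [-0.9, -2.2, 7.1]
gripper_width: 0.099
t 4.75 pos [0.5773 0.174  0.0555] xang 66.0 tool z [ 0.001 -0.    -1.   ] q [-0.53  0.58  0.17  1.87 -0.15  0.7   0.88] F [-0.9 -2.2  7.1] T [-0.47  0.19 -0.02] w 0.099
shift cm [-0.01 -0.03 -0.  ] yaw deg 74.9549398472854
```

```bash
python3 -m handwheel '[{"grip":0.5,"tx":0,"ty":0,"tz":0,"yaw":7},{"grip":0.5,"tx":0,"ty":0,"tz":0,"yaw":7},{"grip":0.5,"tx":0,"ty":0,"tz":0,"yaw":7},{"grip":0.5,"tx":0,"ty":0,"tz":0,"yaw":7},{"grip":0.5,"tx":0,"ty":0,"tz":0,"yaw":7}]'
python3 d.py "[.577,.174,.0555]" -9
python3 -m handwheel '[{"grip":0.5,"tx":0,"ty":0,"tz":0,"yaw":7},{"grip":0.5,"tx":0,"ty":0,"tz":0,"yaw":7},{"grip":0.5,"tx":0,"ty":0,"tz":0,"yaw":7},{"grip":0.5,"tx":0,"ty":0,"tz":0,"yaw":7},{"grip":0.5,"tx":0,"ty":0,"tz":0,"yaw":7}]'
python3 d.py "[.577,.174,.0555]" -9
```

```text
t: 5.25
eef_pos: [0.5767, 0.1733, 0.0553]
tool_rot: [0.0, 0.964, 0.265, -0.001]
contact_force: [-3.0, -2.8, 7.1]
gripper_width: 0.095
t 5.25 pos [0.5767 0.1733 0.0553] xang 30.8 tool z [-0.001 -0.001 -1.   ] q [-0.65  0.6   0.33  1.88 -0.29  0.71  0.39] F [-3.  -2.8  7.1] T [-0.9   0.55 -0.01] w 0.095
shift cm [ 0.06 -0.05 -0.02] yaw deg 39.75797077237485
t: 5.75
eef_pos: [0.5759, 0.173, 0.055]
tool_rot: [0.001, 0.999, -0.037, -0.001]
contact_force: [-4.4, -3.2, 8.4]
gripper_width: 0.097
t 5.75 pos [0.5759 0.173  0.055 ] xang -4.2 tool z [-0.002 -0.002 -1.   ] q [-0.76  0.63  0.5   1.89 -0.43  0.73 -0.09] F [-4.4 -3.2  8.4] T [-0.9   0.94  0.04] w 0.097
shift cm [ 0.1  -0.11 -0.05] yaw deg 4.755261709191387
```

```bash
python3 -m handwheel '[{"grip":0.5,"tx":0,"ty":0,"tz":0,"yaw":3},{"grip":0.5,"tx":0,"ty":0,"tz":0,"yaw":2.5},{"grip":0.5,"tx":0,"ty":0,"tz":0,"yaw":0}]'
python3 d.py "[.577,.174,.0555]" -9
python3 - <<'E'
from h import *
s=cam("scene")
cv2.imwrite("pics/c4.png",cv2.resize(s["image"][160:240,285:365],(560,560),interpolation=cv2.INTER_CUBIC))
E
```

```text
t: 6.05
eef_pos: [0.5757, 0.173, 0.0548]
tool_rot: [0.001, 0.997, -0.083, -0.001]
contact_force: [-3.8, -3.5, 8.1]
gripper_width: 0.099
t 6.05 pos [0.5757 0.173  0.0548] xang -9.5 tool z [-0.003 -0.002 -1.   ] q [-0.78  0.63  0.52  1.89 -0.45  0.74 -0.16] F [-3.8 -3.5  8.1] T [-0.86  0.87  0.02] w 0.099
shift cm [ 0.11 -0.12 -0.07] yaw deg -0.519967051245402
```

View pics/c4.png

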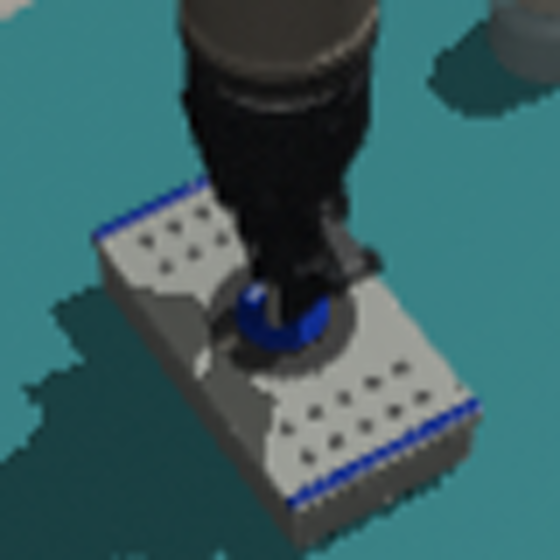

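The wing now points at the marks with the knob pressed, after a 90.6° turn. Next I let it rise while still holding the angle, then open.

```bash
python3 -m handwheel '[{"grip":0.5,"tx":0,"ty":0,"tz":-0.2,"yaw":0},{"grip":0.5,"tx":0,"ty":0,"tz":-0.2,"yaw":0},{"grip":0.5,"tx":0,"ty":0,"tz":-0.1,"yaw":0},{"grip":0.5,"tx":0,"ty":0,"tz":0,"yaw":0}]'
python3 d.py "[.577,.174,.0605]" -9
python3 -m handwheel '[{"grip":1.5,"tx":0,"ty":0,"tz":0,"yaw":0},{"grip":2.5,"tx":0,"ty":0,"tz":0,"yaw":0},{"grip":4,"tx":0,"ty":0,"tz":0,"yaw":0},{"grip":5,"tx":0,"ty":0,"tz":0,"yaw":0},{"grip":5,"tx":0,"ty":0,"tz":0,"yaw":0}]'
python3 d.py "[.577,.174,.0605]" -9
```

```text
t: 6.5
eef_pos: [0.5757, 0.173, 0.0598]
tool_rot: [0.001, 0.997, -0.082, -0.001]
contact_force: [-3.1, -3.3, 5.4]
gripper_width: 0.095
t 6.5 pos [0.5757 0.173  0.0598] xang -9.5 tool z [-0.003 -0.002 -1.   ] q [-0.78  0.63  0.52  1.89 -0.45  0.74 -0.17] F [-3.1 -3.3  5.4] T [-0.84  0.76  0.05] w 0.095
shift cm [ 0.11 -0.12 -0.07] yaw deg -0.45963926441808667
t: 7.0
eef_pos: [0.577, 0.1746, 0.0602]
tool_rot: [-0.0, 0.997, -0.082, -0.0]
contact_force: [0.5, -1.2, 0.9]
gripper_width: 0.586
t 7.0 pos [0.577  0.1746 0.0602] xang -9.4 tool z [-0.  0. -1.] q [-0.78  0.63  0.52  1.89 -0.45  0.74 -0.17] F [ 0.5 -1.2  0.9] T [ 0.04  0.02 -0.02] w 0.586
shift cm [ 0.01  0.06 -0.03] yaw deg -0.3995546713962028
```

Released with no force on the tool. Now straight up, then back away from above the cassette for a clear look.

```bash
python3 -m handwheel '[{"grip":5,"tx":0,"ty":0,"tz":-1,"yaw":0},{"grip":5,"tx":0,"ty":0,"tz":-3,"yaw":0},{"grip":5,"tx":0,"ty":0,"tz":-4,"yaw":0},{"grip":5,"tx":0,"ty":0,"tz":-4,"yaw":0},{"grip":5,"tx":0,"ty":0,"tz":-3,"yaw":0}]'
python3 -m handwheel '[{"grip":5,"tx":0,"ty":-2,"tz":0,"yaw":0},{"grip":5,"tx":0,"ty":-3,"tz":0,"yaw":0},{"grip":5,"tx":0,"ty":-3,"tz":0,"yaw":0},{"grip":5,"tx":0,"ty":-3,"tz":0,"yaw":0},{"grip":5,"tx":0,"ty":-3,"tz":0,"yaw":0}]'
python3 d.py "[.577,.174,.2]" -9
```

```text
t: 7.5
eef_pos: [0.5777, 0.1742, 0.2136]
tool_rot: [-0.001, 0.997, -0.082, 0.001]
contact_force: [0.7, -0.1, 0.7]
gripper_width: 0.588
t: 8.0
eef_pos: [0.5995, 0.3144, 0.2101]
tool_rot: [-0.0, 0.997, -0.082, -0.0]
contact_force: [-0.1, -0.5, -0.5]
gripper_width: 0.588
t 8.0 pos [0.5995 0.3144 0.2101] xang -9.4 tool z [-0.001  0.    -1.   ] q [-0.99  0.56  0.61  1.6  -0.35  1.09 -0.45] F [-0.1 -0.5 -0.5] T [-0.02 -0.01  0.04] w 0.588
shift cm [ 0.07 14.21  1.01] yaw deg -0.38756344720798097
```

```bash
python3 -m handwheel '[{"grip":5,"tx":0,"ty":-3,"tz":0,"yaw":0},{"grip":5,"tx":0,"ty":-3,"tz":0,"yaw":0},{"grip":5,"tx":0,"ty":-2,"tz":0,"yaw":0},{"grip":5,"tx":0,"ty":0,"tz":0,"yaw":0},{"grip":5,"tx":0,"ty":0,"tz":0,"yaw":0}]'
python3 - <<'E'
from h import *
t=cam("top");s=cam("scene")
a=cv2.resize(t["image"][160:240,270:350],(400,400),interpolation=cv2.INTER_CUBIC)
b=cv2.resize(s["image"][170:250,285:365],(400,400),interpolation=cv2.INTER_CUBIC)
cv2.imwrite("pics/c5.png",np.hstack([a,b]))
# predicted wing-top ends (scene crop px) for several depths, wing across (81 deg)
d=np.array([np.cos(np.radians(81)),np.sin(np.radians(81)),0])*.02
for dep in(0,.0045,.007,.012):
    C=np.array([.5775,.174,.083-dep]); print(dep,((proj(s,[C-d,C,C+d])-[285,170]+.4)*5+[400,0]).round(0).tolist())
E
```

```text
t: 8.5
eef_pos: [0.6125, 0.3916, 0.2097]
tool_rot: [0.001, 0.997, -0.082, -0.0]
contact_force: [-0.4, -0.9, 0.1]
gripper_width: 0.584
0 [[574.0, 154.0], [601.0, 140.0], [629.0, 126.0]]
0.0045 [[574.0, 158.0], [601.0, 144.0], [629.0, 130.0]]
0.007 [[574.0, 161.0], [601.0, 146.0], [629.0, 133.0]]
0.012 [[574.0, 165.0], [601.0, 151.0], [628.0, 137.0]]
```

View pics/c5.png

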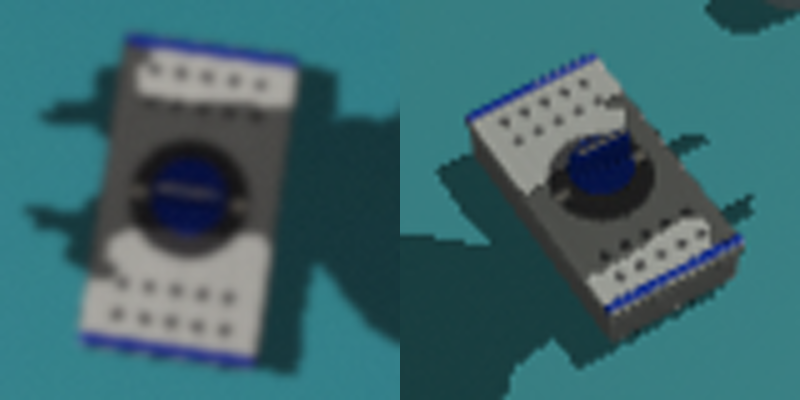

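The wing is across, pointing at the white marks at (140,190) and (238,206) in the top crop. The knob's depth is hard to read in the arm's shadow, so I'll move the shadow off and compare the flange edge sub-pixel with the first picture.

```bash
python3 -m handwheel '[{"grip":5,"tx":-1.5,"ty":-1,"tz":0,"yaw":0},{"grip":5,"tx":-2.5,"ty":-1.8,"tz":0,"yaw":0},{"grip":5,"tx":-2.5,"ty":-1.8,"tz":0,"yaw":0},{"grip":5,"tx":-2.5,"ty":-1.8,"tz":0,"yaw":0},{"grip":5,"tx":-2.5,"ty":-1.8,"tz":0,"yaw":0}]'
python3 -m handwheel '[{"grip":5,"tx":-2.5,"ty":-1.8,"tz":0,"yaw":0},{"grip":5,"tx":-2.5,"ty":-1.8,"tz":0,"yaw":0},{"grip":5,"tx":-2.5,"ty":-1.8,"tz":0,"yaw":0},{"grip":5,"tx":-1.5,"ty":-1,"tz":0,"yaw":0},{"grip":5,"tx":0,"ty":0,"tz":0,"yaw":0}]'
python3 - <<'E'
from h import *
s=cam("scene");t=cam("top");i0=cv2.imread("pics/scene0.png");t0=cv2.imread("pics/top0.png")
f=lambda im:cv2.resize(im[180:225,303:348],(400,400),interpolation=cv2.INTER_CUBIC)
cv2.imwrite("pics/c6.png",np.hstack([f(i0),f(s["image"])]))
# blueness-profile: flange lower edge per column (sub-pixel), knob columns
def edge(im):
    b=im[...,0].astype(float)-im[...,2]; out=[]
    for x in range(321,330):
        col=b[200:216,x]; m=col.max(); k=np.where(col>m/2)[0][-1]; out.append(200+k+(col[k]-m/2)/(col[k]-col[k+1]))
    return np.array(out)
print(edge(i0).round(2),edge(s["image"]).round(2),(edge(s["image"])-edge(i0)).mean())
for dep in(0,.0045,.007,.012): print(dep,proj(s,[[.5775,.174,.056-dep]])[0].round(2))
y=np.abs(t["image"][170:250,375:440].astype(int)-t0[170:250,375:440]).max(); print("yellow region max diff top",y)
print("t",get_obs()["t"],get_obs()["contact_force"])
E
```

```text
t: 9.1
eef_pos: [0.5109, 0.4923, 0.2106]
tool_rot: [-0.0, 0.997, -0.082, -0.0]
contact_force: [0.2, -0.0, 0.0]
gripper_width: 0.584
t: 9.6
eef_pos: [0.4308, 0.5719, 0.21]
tool_rot: [-0.0, 0.997, -0.079, -0.001]
contact_force: [-0.1, -0.6, 0.6]
gripper_width: 0.586
[206.57 207.08 207.4  207.51 207.49 207.5  207.32 206.61 206.16] [207.14 207.62 208.04 207.98 208.02 208.02 207.67 207.44 206.86] 0.5747511564928074
0 [324.89 202.66]
0.0045 [324.9  203.49]
0.007 [324.9  203.95]
0.012 [324.91 204.87]
yellow region max diff top 6
t 9.7 [ 1.13813792 -0.70071467 -0.74394705]
```

View pics/c6.png

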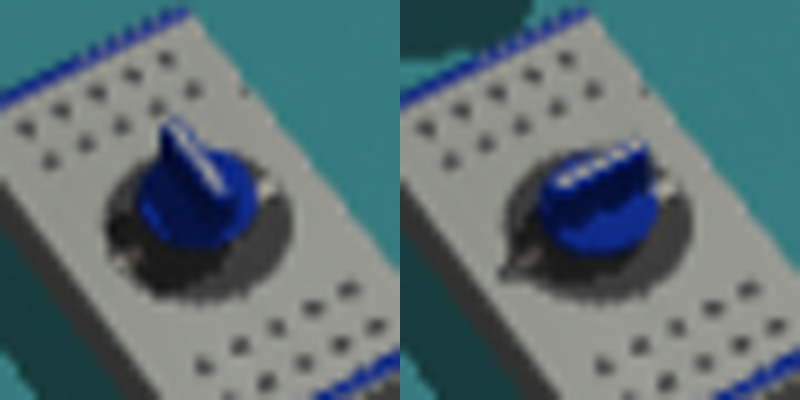

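The wing points at both marks. The flange sank about 0.57 px, closer to the caught prediction (0.83) than to uncaught (1.29). The yellow cassette is unchanged, so I'm handing in.

```bash
python3 -c "
from station import *
print(hand_in())"
```

```text
the job is handed in; nothing more can be done
None
```

The blue-ended cassette's lid should be locked, and I handed the job in at about 9.7 s with the arm clear of everything. I gripped the blue wing, pressed it about 10 mm, turned it 90.6° clockwise, let it rise 5 mm while still holding the angle, then let go.

- **Wing direction:** the last pictures show the wing across the cassette, pointing at both white marks.
- **Cam caught:** the flange edge sits 0.57 px lower than at the start. I expected 0.83 px if caught and 1.29 px if not, so it fits caught best, but the depth reading is coarse. The upward force on the tool also fell from 8.1 N to 5.4 N as the knob rose with the gripper, about what the spring should give there. If the cam had not caught, the gripper should have had to pull.
- **Yellow cassette:** it looks the same in the top view as at the start, with a largest pixel difference of 6 out of 255.
- **Forces:** the forces I read at the end of each move stayed under about 10 N.
- **One failed command:** my first move command was refused for leaving out some values, and nothing moved.

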